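# Grade the small cheeses on the ripening board

## Task

Put the four small cheeses on the ripening board in order of size, one centred on each round mat: the smallest on the mat next to the humidity gauge, then steadily bigger, the largest at the far end of the row. Stand them flat, same side up as now, and do not shift or knock over the glass jar.

Things in the scene. Friction and masses are not known exactly. Their poses are not given: they have to be found in the camera images.
- cheese_1: The smallest of four small cheeses: a loose, firm, round wheel with a cream-yellow rind, plain flanks and rounded edges, 36 mm in diameter and 28 mm high, about 30 g. It starts standing flat on the table in front of the board. Origin: centre of its underside; z up along its axis.
- cheese_2: The second smallest of four small cheeses: a loose, firm, round wheel with a cream-yellow rind, plain flanks and rounded edges, 46 mm in diameter and 34 mm high, about 60 g. It starts standing flat on the table in front of the board. Origin: centre of its underside; z up along its axis.
- cheese_3: The second largest of four small cheeses: a loose, firm, round wheel with a cream-yellow rind, plain flanks and rounded edges, 56 mm in diameter and 42 mm high, about 110 g. It starts standing flat on the table in front of the board. Origin: centre of its underside; z up along its axis.
- cheese_4: The largest of four small cheeses: a loose, firm, round wheel with a cream-yellow rind, plain flanks and rounded edges, 66 mm in diameter and 50 mm high, about 180 g. It starts standing flat on the table in front of the board. Origin: centre of its underside; z up along its axis.
- mat_a: The leftmost (largest y) of four identical round dark-wood mats, 76 mm in diameter, 5 mm thick, fixed in a row on top of the pale ripening board (board 24 mm thick, 100 mm wide, 560 mm long, fixed; mats about 96 mm apart along it). Origin: centre of its underside, on the board's top, so its upper face is 5 mm above the origin (29 mm above the table).
- mat_b: The second from the left of four identical round dark-wood mats, 76 mm in diameter, 5 mm thick, fixed in a row on top of the pale ripening board (board 24 mm thick, 100 mm wide, 560 mm long, fixed; mats about 96 mm apart along it). Origin: centre of its underside, on the board's top, so its upper face is 5 mm above the origin (29 mm above the table).
- mat_c: The third from the left of four identical round dark-wood mats, 76 mm in diameter, 5 mm thick, fixed in a row on top of the pale ripening board (board 24 mm thick, 100 mm wide, 560 mm long, fixed; mats about 96 mm apart along it). Origin: centre of its underside, on the board's top, so its upper face is 5 mm above the origin (29 mm above the table).
- mat_d: The rightmost (smallest y) of four identical round dark-wood mats, 76 mm in diameter, 5 mm thick, fixed in a row on top of the pale ripening board (board 24 mm thick, 100 mm wide, 560 mm long, fixed; mats about 96 mm apart along it). Origin: centre of its underside, on the board's top, so its upper face is 5 mm above the origin (29 mm above the table).
- gauge: Round steel humidity gauge with a white face and black needle, 62 mm across, tilted on a small dark stand, about 63 mm high in all, fixed on the board beyond one end of the row of mats, about 96 mm from the nearest mat's centre; which end differs from start to start. At the other end is a plain fixed wooden block, 35 mm high. Origin: centre of the stand's underside, on the board's top.
- jar: Loose amber glass jar with a steel lid, 72 mm in diameter and 110 mm high, standing on the table to the left or right of the cheeses. It is not part of the job and stays where it is. Origin: centre of its underside.
There are look-alikes about, which are no part of the job. What is shaped like the cheese_1 but orange is not meant. What is shaped like the cheese_4 but purple is not meant.

How it is judged (in metres and radians):
At the end, for the whole second after the job is handed in: Each cheese rests on its own mat, in order of size from the gauge's end (smallest nearest the gauge), its axis within 12 mm of the mat's centre, upright within 0.1 rad, same side up, released and at rest (((horizontal distance between gauge and mat_a below 0.14 m and horizontal distance between cheese_1 and mat_a below 0.012 m and contact force between cheese_1 and mat_a above 0.05 N and horizontal distance between cheese_2 and mat_b below 0.012 m and contact force between cheese_2 and mat_b above 0.05 N and horizontal distance between cheese_3 and mat_c below 0.012 m and contact force between cheese_3 and mat_c above 0.05 N and horizontal distance between cheese_4 and mat_d below 0.012 m and contact force between cheese_4 and mat_d above 0.05 N) or (horizontal distance between gauge and mat_d below 0.14 m and horizontal distance between cheese_1 and mat_d below 0.012 m and contact force between cheese_1 and mat_d above 0.05 N and horizontal distance between cheese_2 and mat_c below 0.012 m and contact force between cheese_2 and mat_c above 0.05 N and horizontal distance between cheese_3 and mat_b below 0.012 m and contact force between cheese_3 and mat_b above 0.05 N and horizontal distance between cheese_4 and mat_a below 0.012 m and contact force between cheese_4 and mat_a above 0.05 N)) and angle between each of cheese_1, cheese_2, cheese_3, cheese_4's own z axis and vertical below 0.1 rad and linear speed of each of cheese_1, cheese_2, cheese_3, cheese_4 below 0.02 m/s and angular speed of each of cheese_1, cheese_2, cheese_3, cheese_4 below 0.2 rad/s); the robot touches nothing.
It fails at once if the glass jar was shifted by more than 25 mm or tipped (distance of jar from where it was at the start of the episode above 0.025 m or angle between jar's own z axis and vertical above 0.4 rad).
It also fails if it takes over 102 s, if anything falls off the work surface, if the arm or the gripper's body presses on something with over 40 N, if the wrist force passes 120 N, or if a joint passes its speed limit or range.

## Robot

A 6-joint arm with a two-finger parallel gripper is mounted at the origin on the work surface. World frame = base frame: x ahead of the robot, y to its left, z up, the work surface at z = 0. Lengths are in mm, angles in degrees, forces in N, time in s.
With the tool pointing down it reaches from about 350 to 850 mm from the base axis. Payload 8.1 kg.
Tool frame: the origin (TCP) lies at the very end of the fingers, on their centre line; the grasp point (between the pads) lies r.tcp_to_grasp behind it (r.tcp_to_grasp is the distance from the TCP to the grasp point, in mm); z points along the fingers, y is the line along which they close (so a half turn about z gives the same grasp; the last joint's range is limited). The gripper opens to 85 mm and grips with 20 to 120 N. Pads are 22 mm wide; open, the fingers measure 114 mm over their backs; the gripper's body (76 mm by 85 mm) begins 54 mm behind the grasp point. The pads swing forward as they close: fully open they stand 13 mm farther back than shut.
Start: joints at [-82.242, 7.471, 85.268, -0, 87.261, -4.893], TCP at [131.426, -585.434, 231.292] pointing down, gripper open.
Joint ranges: [-169.43, 169.43], [-51.17, 129.36], [1.28, 143.12], [-76.62, 256.62], [0, 156.53], [-152.29, 152.29]. Speed limits (degrees/s): [136.94, 136.94, 159.86, 180, 180, 180].

## Interface

Orientations are given as [roll, pitch, yaw] about the fixed x, y, z axes, in that order (R = Rz(yaw) Ry(pitch) Rx(roll)).
In Python, from bench import sense, viewer, order, r gives the robot as it stands.
- The arm moves only by the tool carry_out, never from a script. Its argument "increments" is one flat list of numbers, 7 for each row, row after row: the shift along the tool's x, y, z as a fraction of full scale, then the turn, a rotation vector about the tool's x, y, z as a fraction of full scale, then the opening, from -1 (shut) to 1 (fully open). A call has exactly 10 rows; each row is the pose to reach, as a shift and turn from the pose commanded when the call began, along the tool's axes at that moment, turning the shorter way round; what a row does not reach only later rows make up. Full scale, the value 1, is 400 mm for a shift and 2 pi rad for a turn. A row lasts 1/8 s, in which the tool goes at most 62.5 mm and 10.7 degrees, less where a joint would pass 70% of its speed; a pose out of reach is approached as far as the arm can. A call with a number of a shift or a turn outside -1 to 1 is refused whole. A call with a gripper value outside its range is refused whole. The fingers move at their own pace and stop on an object; "force" is the grip in N (left out, the last holds). Time passes only in rows, so rows that repeat a pose let the fingers close, or fill a call up. It gives the time, the measured TCP pose, the force, the opening and the grip force at its end, in the units of the state.
- sense(): the state, without advancing time (a new reading comes with each control period).
- viewer.snapshot(name): name is "scene" or "top" or "wrist"; returns the picture (384x512x3 uint8, red, green, blue); there is no depth.
- viewer.get_calibration(name): a dict with "fx", "fy", "cx", "cy" (pixels), "k1" (the pictures are not rectified: a ray, as slopes to the right and down, at radius r is drawn at 1 + k1 r^2 times it, then the intrinsics apply), "R" (3x3) and "t" (3): a world point X has camera coordinates R X + t. Camera axes: x right, y down, z forward; pixel columns grow to the right and rows downward; lengths in mm; the calibration is good to about 2 mm. A picture is of the moment at which its call begins: read the wrist's pose just before it. get_calibration takes no time and is no camera call; for the wrist camera it gives the pose at the moment of the call.
- order.hand_in(): hands the job in; it is judged then, once.
The state is a dict: "time": time; "joint_pos": joint angles; "qd": joint speeds; "joint_efforts": joint torques, N m; "tool_pos": TCP position; "tcp_rot": TCP orientation; "ft_force": force on the tool from outside, world axes, zero at the start; "wrist_torque": the same for the moment, N m; "finger_gap": finger opening in mm; "grip_force": force on a finger pad.
Only numpy, scipy, OpenCV 4.12 (cv2) and the standard library are available. Lean on these libraries where they do the work, as an engineer would, in place of code of your own. Each camera call takes 0.05 s, during which the arm holds its last target. There are 200 camera calls.

## Working session

There is one attempt and no reset: what is moved stays moved. The work goes in short steps, Python scripts to look and compute and a tool call to move; the robot and the scene stay as the last step left them, time stands still between calls to the robot, and variables do not carry over. Pictures are saved under pics/ and viewed, at most 14 in all, crops included, and the job is handed in when it is done.

Besides the shell and the picture viewer there is one more tool, called after "Call:" as name(argument=value, ...), one argument or row to a line, values as JSON. carry_out: Moves the arm, as the interface text tells. Its arguments: {"type":"object","properties":{"increments":{"type":"array"},"force":{"type":"number"}},"required":["increments"]}

```bash
mkdir -p pics; python3 - <<'E'
from bench import sense, viewer, order, r
import cv2
for n in ("scene","top"):
    cv2.imwrite(f"pics/{n}0.png",viewer.snapshot(n)[:,:,::-1])
    print(viewer.get_calibration(n))
s=sense();print(s, r.tcp_to_grasp)
E
```

```text
{'fx': 357.5774572488045, 'fy': 357.5774572488045, 'cx': 252.83475070336527, 'cy': 190.62405246799966, 'k1': -0.003795398792787825, 'R': array([[ 0.17021582,  0.98539835,  0.00408275],
       [ 0.60362961, -0.10099317, -0.79084238],
       [-0.77888244,  0.13707835, -0.61200626]]), 't': array([ -98.94875893, -267.26196394, 1619.54418701])}
{'fx': 374.96120165091736, 'fy': 374.96120165091736, 'cx': 253.51698600133471, 'cy': 195.41048750753652, 'k1': -0.05768799609830831, 'R': array([[ 0.02500991, -0.99942738,  0.02279068],
       [-0.98142691, -0.02888418, -0.18964947],
       [ 0.19019916, -0.01762427, -0.98158732]]), 't': array([-32.92236242, 519.59534893, 906.62259535])}
{'time': 0.1, 'joint_pos': array([-8.22427879e+01,  7.51306795e+00,  8.53233100e+01,  6.89730454e-04,
        8.72627846e+01, -4.89294612e+00]), 'qd': array([ 6.89256190e-03, -5.61099749e-02, -6.45213447e-02, -4.84417752e-03,
       -5.42574023e-05, -4.11094023e-02]), 'joint_efforts': array([ 3.81337413e-04, -5.70953143e+01, -5.01943982e+01, -4.23507063e-04,
        8.09473218e-03, -2.05615288e-05]), 'tool_pos': array([ 131.35719401, -584.92583037,  230.3229123 ]), 'tcp_rot': array([-1.79901258e+02, -9.14437075e-03,  1.26501168e+01]), 'ft_force': array([ 0.14294408, -0.43501342,  0.37164329]), 'wrist_torque': array([ 0.0492951 ,  0.00509282, -0.00225916]), 'grip_force': 0.0, 'finger_gap': 85.62409007324395} 18.700000000000003
```

View pics/top0.png

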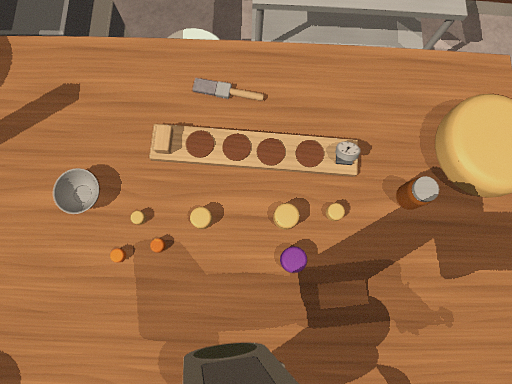

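View pics/scene0.png

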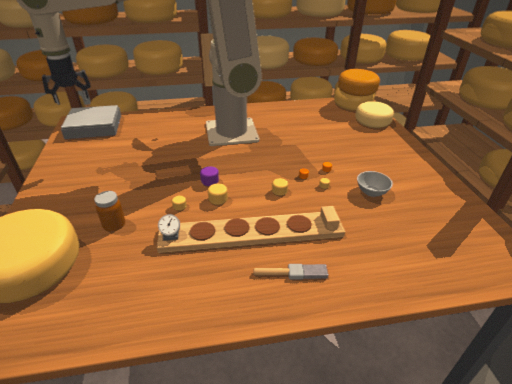

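```bash
cat > h.py <<'E'
from bench import sense, viewer, order, r
import cv2, numpy as np
def ray(c,uv):
    x=(np.array(uv,float)-[c["cx"],c["cy"]])/[c["fx"],c["fy"]]; s=x.copy()
    for _ in range(20): s=x/(1+c["k1"]*(s@s))
    R=c["R"]; return -R.T@c["t"], R.T@np.array([s[0],s[1],1])
def plane(c,uv,z):
    o,d=ray(c,uv); return (o+d*(z-o[2])/d[2])[:2]
def blobs(im,lo,hi,mn=60,mx=4000):
    hsv=cv2.cvtColor(im,cv2.COLOR_RGB2HSV); m=cv2.inRange(hsv,np.array(lo),np.array(hi))
    n,l,st,ce=cv2.connectedComponentsWithStats(m)
    return [(ce[i].round(1),st[i]) for i in range(1,n) if mn<st[i][4]<mx]
E
python3 - <<'E'
from h import *
for n,seeds in (("top",[(137,217),(336,211),(201,217),(287,216),(200,144),(237,147),(271,152),(310,153),(157,245),(293,259)]),("scene",[(324,183),(179,202),(280,186),(217,193),(299,224),(267,226),(236,227),(202,231)])):
    im=cv2.imread(f"pics/{n}0.png")[:,:,::-1]; hsv=cv2.cvtColor(np.ascontiguousarray(im),cv2.COLOR_RGB2HSV)
    for u,v in seeds: print(n,u,v,hsv[v,u],hsv[v+3,u])
    print('board/table',[hsv[v,u] for u,v in [(255,150),(250,195),(177,202)]])
E
```

```text
top 137 217 [ 20 130 221] [ 20 125 225]
top 336 211 [ 21 128 224] [ 20 126 222]
top 201 217 [ 21 125 223] [ 20 128 223]
top 287 216 [ 20 124 223] [ 20 129 223]
top 200 144 [ 11 173 122] [ 11 164 134]
top 237 147 [ 11 159 128] [  9 149 139]
top 271 152 [ 11 159 127] [ 10 167 133]
top 310 153 [ 11 159 130] [ 10 163 139]
top 157 245 [ 12 195 217] [ 13 203 216]
top 293 259 [148 127 154] [148 124 158]
board/table [array([ 16, 114, 217], dtype=uint8), array([ 13, 156, 173], dtype=uint8), array([ 13, 154, 180], dtype=uint8)]
scene 324 183 [ 17 170 199] [ 18 165 131]
scene 179 202 [ 22 167 246] [ 18 168 129]
scene 280 186 [ 20 174 239] [ 18 178 130]
scene 217 193 [ 20 167 243] [ 17 163 136]
scene 299 224 [ 11 178 142] [ 11 173 143]
scene 267 226 [ 11 172 145] [ 10 170 147]
scene 236 227 [ 11 171 145] [ 11 175 149]
scene 202 231 [ 11 173 146] [ 10 176 145]
board/table [array([ 13, 172, 162], dtype=uint8), array([ 13, 178, 185], dtype=uint8), array([ 22, 168, 247], dtype=uint8)]
```

```bash
python3 - <<'E'
from h import *
H={1:28,2:34,3:42,4:50}
S={"top":{1:(137,217),2:(336,211),3:(201,217),4:(287,216),'a':(200,144),'b':(237,147),'c':(271,152),'d':(310,153)},
"scene":{1:(324,183),2:(179,202),3:(280,186),4:(217,193),'a':(299,224),'b':(267,226),'c':(236,227),'d':(202,231)}}
for n in S:
    im=np.ascontiguousarray(cv2.imread(f"pics/{n}0.png")[:,:,::-1]); c=viewer.get_calibration(n)
    Y=blobs(im,(17,90,90),(28,255,255),30); M=blobs(im,(5,120,90),(13,255,158),100)
    if n=="top": O=[("orange",b) for b in blobs(im,(7,180,190),(13,255,255),60,400)]+[("purple",b) for b in blobs(im,(135,60,60),(160,255,255))]
    for k,p in S[n].items():
        B=Y if k in H else M
        ce,st=min(B,key=lambda b:np.hypot(*(b[0]-p)))
        print(n,k,ce,st, plane(c,ce,H[k]/2 if k in H else 29).round(1))
c=viewer.get_calibration("top")
for nm,b in O: print(nm,b[0],b[1],plane(c,b[0],25 if nm=="purple" else 14).round(1))
for p in [(150,159),(358,175)]: print("edge",plane(c,p,0))
print("jar",plane(c,(425,188),110))
E
```

```text
top 1 [137.2 217.1] [130 211  16  13 161] [460.6 283.5]
top 2 [334.9 211.6] [326 203  19  18 260] [ 489.5 -235.3]
top 3 [200.5 217.4] [190 207  22  22 373] [463.8 116.9]
top 4 [285.8 215.8] [273 203  26  27 529] [ 473.7 -104.5]
top a [199.6 143.5] [186 130  28  28 596] [661.7 128.7]
top b [236.3 146.7] [223 133  28  28 601] [655.8  30.2]
top c [270.5 151.3] [257 138  28  28 600] [645.9 -61.6]
top d [309.3 153. ] [296 140  28  27 598] [ 644.6 -165.9]
scene 1 [324.2 182.6] [320 178  10  11  87] [460.3 282.4]
scene 2 [178.9 202.2] [172 195  15  15 172] [ 489.8 -235.1]
scene 3 [279.7 186.1] [273 178  15  18 219] [463.3 116.5]
scene 4 [217.4 193.5] [208 184  19  21 336] [ 474.3 -104.4]
scene a [298.8 223.6] [287 216  24  17 304] [669.8 127.8]
scene b [267.  225.9] [255 218  25  17 313] [663.7  29.4]
scene c [236.6 226.9] [225 219  24  17 316] [652.6 -62.4]
scene d [202.  230.8] [190 223  25  17 326] [ 652.2 -166.9]
orange [156.5 245.4] [150 239  13  13 112] [388.6 227.6]
purple [293.2 259.2] [280 247  27  26 549] [ 362.6 -124.5]
edge [623.07299573 265.94364267]
edge [ 595.54576366 -305.24297832]
jar [ 539.60063244 -438.10603156]
```

Call:
carry_out(
  increments=[0.68, -0.57, -0.175, 0, 0, -0.2149, 1, 0.68, -0.57, -0.175, 0, 0, -0.2149, 1, 0.68, -0.57, -0.175, 0, 0, -0.2149, 1, 0.68, -0.57, -0.175, 0, 0, -0.2149, 1, 0.68, -0.57, -0.175, 0, 0, -0.2149, 1, 0.68, -0.57, -0.175, 0, 0, -0.2149, 1, 0.68, -0.57, -0.175, 0, 0, -0.2149, 1, 0.68, -0.57, -0.175, 0, 0, -0.2149, 1, 0.68, -0.57, -0.175, 0, 0, -0.2149, 1, 0.68, -0.57, -0.175, 0, 0, -0.2149, 1],
)

```text
time: 1.35
tool_pos: [346.7, -303.4, 301.0]
tcp_rot: [-180.0, -0.0, 89.9]
ft_force: [-0.4, -0.3, 0.4]
finger_gap: 85.7
grip_force: 0.0
```

```bash
python3 - <<'E'
from h import *
s=sense();print(s['tool_pos'],s['tcp_rot'],s['joint_pos'])
c=viewer.get_calibration("wrist");print(c, -c["R"].T@c["t"])
E
```

```text
[ 346.70680937 -303.42972799  301.02129874] [-1.79980666e+02 -2.08802339e-02  8.99365834e+01] [-4.75718351e+01 -1.55100934e+01  9.99753098e+01 -1.52891582e-04
  9.55632399e+01 -4.75084368e+01]
{'fx': 275.78645604429516, 'fy': 275.78645604429516, 'cx': 252.1758231345822, 'cy': 191.69451762354322, 'k1': -0.027556569235311777, 'R': array([[ 9.99998707e-01, -1.59707531e-03, -1.89802660e-04],
       [-1.45589539e-03, -9.49050099e-01,  3.15121865e-01],
       [-6.83405582e-04, -3.15121181e-01, -9.49051197e-01]]), 't': array([-347.40351026, -350.4608587 ,  351.05207568])} [ 347.13273755 -222.53579753  443.53833386]
```

Call:
carry_out(
  increments=[0.86, 0.63, 0, 0, 0, 0, 1, 0.86, 0.63, 0, 0, 0, 0, 1, 0.86, 0.63, 0, 0, 0, 0, 1, 0.86, 0.63, 0, 0, 0, 0, 1, 0.86, 0.63, 0, 0, 0, 0, 1, 0.86, 0.63, 0, 0, 0, 0, 1, 0.86, 0.63, 0, 0, 0, 0, 1, 0.86, 0.63, 0, 0, 0, 0, 1, 0.86, 0.63, 0, 0, 0, 0, 1, 0.86, 0.63, 0, 0, 0, 0, 1],
)

```text
time: 2.6
tool_pos: [598.5, 39.4, 301.6]
tcp_rot: [180.0, 0.0, 89.9]
ft_force: [0.5, -0.4, 0.1]
finger_gap: 85.4
grip_force: 0.0
```

```bash
python3 - <<'E'
from h import *
s=sense();print(s['tool_pos'],s['qd'].round(2))
c=viewer.get_calibration("wrist"); im=viewer.snapshot("wrist"); cv2.imwrite("pics/w1.png",im[:,:,::-1])
for b in blobs(im,(5,120,70),(13,255,158),600,20000): print(b[0],b[1],plane(c,b[0],29).round(1),plane(c,b[0],26.5).round(1))
E
```

```text
[598.46192728  39.43806775 301.56002726] [-0.28 -0.46  0.04  0.09 -0.02 -0.02]
[11.2 20.8] [  0   0  27  45 872] [273.3 226.6] [271.3 227.2]
[48.2 15. ] [  22    0   52   34 1334] [326.4 232. ] [324.7 232.7]
[137.3  20.6] [  90    0   95   55 2832] [446.2 222.8] [445.3 223.4]
[210.9  18. ] [ 184    0   48   43 1561] [544.6 224.8] [544.2 225.4]
[250.9  22. ] [ 236    0   32   44 1132] [597.5 219.8] [597.5 220.4]
[336.9 102.7] [ 295    0   68  340 2464] [721. 117.] [721.7 117. ]
[383.2  25.9] [ 360    0   53   75 2152] [774.8 216.1] [775.9 216.7]
[297.9  93.7] [ 272   66   53   57 2313] [664.1 129.2] [664.5 129.2]
[181.3 121. ] [160  78  38  65 873] [495.   91.8] [494.4  91.6]
[291.1 161.4] [ 267  138   49   49 1854] [658.4  31.1] [658.8  30.5]
[ 46.1 258.8] [    0   180   152   181 10582] [ 236.  -141.3] [ 233.8 -142.9]
[282.9 216.8] [ 261  195   46   44 1541] [648.9 -61.1] [649.2 -62.2]
[280.  270.9] [ 259  252   43   38 1247] [ 647.3 -164.6] [ 647.6 -166.3]
[327.9 303.3] [314 280  33  43 753] [ 738.1 -235.3] [ 739.  -237.4]
[402.9 370. ] [ 380  350   47   34 1009] [ 910.8 -408.5] [ 912.7 -411.7]
```

View pics/w1.png

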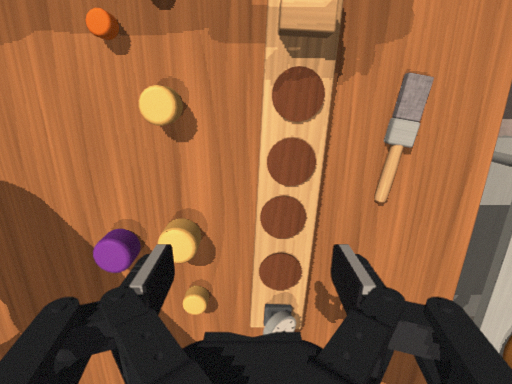

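Call:
carry_out(
  increments=[-0.363, -0.312, 0.45, 0, 0, 0, 1, -0.363, -0.312, 0.45, 0, 0, 0, 1, -0.363, -0.312, 0.45, 0, 0, 0, 1, -0.363, -0.312, 0.45, 0, 0, 0, 1, -0.363, -0.312, 0.45, 0, 0, 0, 1, -0.363, -0.312, 0.55, 0, 0, 0, 1, -0.363, -0.312, 0.66, 0, 0, 0, 1, -0.363, -0.312, 0.733, 0, 0, 0, 1, -0.363, -0.312, 0.733, 0, 0, 0, 1, -0.363, -0.312, 0.733, 0, 0, 0, 1],
)

```text
time: 3.9
tool_pos: [475.6, -105.1, 10.1]
tcp_rot: [179.8, 0.0, 90.0]
ft_force: [0.7, 0.9, 0.7]
finger_gap: 85.2
grip_force: 0.0
```

Call:
carry_out(
  increments=[0, 0, 0, 0, 0, 0, -1, 0, 0, 0, 0, 0, 0, -1, 0, 0, 0, 0, 0, 0, -1, 0, 0, 0, 0, 0, 0, -1, 0, 0, 0, 0, 0, 0, -1, 0, 0, 0, 0, 0, 0, -1, 0, 0, 0, 0, 0, 0, -1, 0, 0, 0, 0, 0, 0, -1, 0, 0, 0, 0, 0, 0, -1, 0, 0, 0, 0, 0, 0, -1],
  force=35,
)

```text
time: 5.15
tool_pos: [475.7, -105.1, 10.4]
tcp_rot: [179.8, 0.1, 90.0]
ft_force: [-2.1, 0.4, 8.1]
finger_gap: 64.1
grip_force: 37.8
```

Call:
carry_out(
  increments=[0, 0, -0.12, 0, 0, 0, -1, 0, 0, -0.2, 0, 0, 0, -1, 0.1, 0.08, -0.25, 0, 0, 0, -1, 0.2, 0.16, -0.25, 0, 0, 0, -1, 0.3, 0.24, -0.25, 0, 0, 0, -1, 0.4, 0.33, -0.25, 0, 0, 0, -1, 0.5, 0.41, -0.25, 0, 0, 0, -1, 0.583, 0.476, -0.25, 0, 0, 0, -1, 0.583, 0.476, -0.25, 0, 0, 0, -1, 0.583, 0.476, -0.25, 0, 0, 0, -1],
)

```text
time: 6.4
tool_pos: [664.2, 128.6, 108.3]
tcp_rot: [-180.0, 0.0, 90.0]
ft_force: [-0.6, 0.0, -2.1]
finger_gap: 64.0
grip_force: 41.4
```

```bash
python3 - <<'E'
from h import *
s=sense();print(s['tool_pos'],s['ft_force'])
c=viewer.get_calibration("wrist"); im=viewer.snapshot("wrist"); cv2.imwrite("pics/w2.png",im[:,:,::-1])
E
```

```text
[664.1663609  128.60528254 108.25346567] [-0.6435548   0.00452596 -2.14982335]
```

View pics/w2.png

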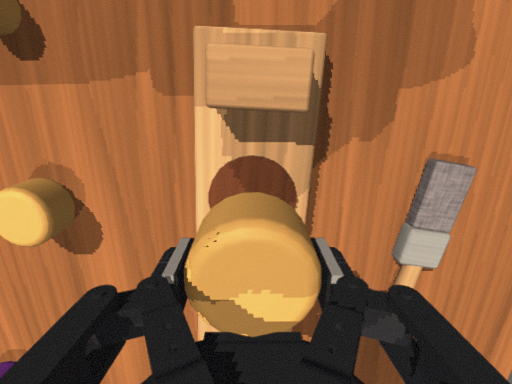

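Call:
carry_out(
  increments=[0, 0, 0.05, 0, 0, 0, -1, 0, 0, 0.1, 0, 0, 0, -1, 0, 0, 0.13, 0, 0, 0, -1, 0, 0, 0.15, 0, 0, 0, -1, 0, 0, 0.16, 0, 0, 0, -1, 0, 0, 0.165, 0, 0, 0, -1, 0, 0, 0.17, 0, 0, 0, -1, 0, 0, 0.17, 0, 0, 0, -1, 0, 0, 0.17, 0, 0, 0, -1, 0, 0, 0.17, 0, 0, 0, -1],
)

```text
time: 7.7
tool_pos: [664.5, 128.7, 40.4]
tcp_rot: [180.0, -0.0, 90.0]
ft_force: [-0.5, 0.4, -2.1]
finger_gap: 64.0
grip_force: 41.5
```

Call:
carry_out(
  increments=[0, 0, 0.003, 0, 0, 0, -1, 0, 0, 0.003, 0, 0, 0, -1, 0, 0, 0.003, 0, 0, 0, 1, 0, 0, 0.003, 0, 0, 0, 1, 0, 0, 0.003, 0, 0, 0, 1, 0, 0, 0.003, 0, 0, 0, 1, 0, 0, 0.003, 0, 0, 0, 1, 0, 0, 0.003, 0, 0, 0, 1, 0, 0, 0.003, 0, 0, 0, 1, 0, 0, 0.003, 0, 0, 0, 1],
)

```text
time: 8.95
tool_pos: [664.4, 128.7, 38.9]
tcp_rot: [-180.0, -0.0, 90.0]
ft_force: [-0.7, 0.5, -0.6]
finger_gap: 85.0
grip_force: 0.0
```

Call:
carry_out(
  increments=[0, 0, -0.12, 0, 0, 0, 1, 0, 0, -0.2, 0, 0, 0, 1, 0, -0.13, -0.22, 0, 0, 0, 1, -0.03, -0.26, -0.22, 0, 0, 0, 1, -0.03, -0.39, -0.22, 0, 0, 0, 1, -0.03, -0.5025, -0.18, 0, 0, 0, 1, -0.03, -0.5025, -0.1, 0, 0, 0, 1, -0.03, -0.5025, 0.02, 0, 0, 0, 1, -0.03, -0.5025, 0.077, 0, 0, 0, 1, -0.03, -0.5025, 0.077, 0, 0, 0, 1],
)

```text
time: 10.2
tool_pos: [461.3, 116.3, 6.3]
tcp_rot: [-179.8, 0.0, 90.0]
ft_force: [0.0, 0.3, 0.5]
finger_gap: 85.3
grip_force: 0.0
```

Call:
carry_out(
  increments=[0, 0, 0, 0, 0, 0, -1, 0, 0, 0, 0, 0, 0, -1, 0, 0, 0, 0, 0, 0, -1, 0, 0, 0, 0, 0, 0, -1, 0, 0, 0, 0, 0, 0, -1, 0, 0, 0, 0, 0, 0, -1, 0, 0, 0, 0, 0, 0, -1, 0, 0, 0, 0, 0, 0, -1, 0, 0, 0, 0, 0, 0, -1, 0, 0, 0, 0, 0, 0, -1],
  force=30,
)

```text
time: 11.45
tool_pos: [464.9, 116.8, 10.1]
tcp_rot: [179.8, -0.0, 90.0]
ft_force: [-1.3, -0.0, 5.8]
finger_gap: 54.4
grip_force: 31.7
```

Call:
carry_out(
  increments=[0, 0, -0.12, 0, 0, 0, -1, 0, 0, -0.22, 0, 0, 0, -1, -0.05, 0.1, -0.25, 0, 0, 0, -1, -0.1, 0.22, -0.25, 0, 0, 0, -1, -0.15, 0.34, -0.25, 0, 0, 0, -1, -0.216, 0.44, -0.25, 0, 0, 0, -1, -0.216, 0.488, -0.25, 0, 0, 0, -1, -0.216, 0.488, -0.22, 0, 0, 0, -1, -0.216, 0.488, -0.17, 0, 0, 0, -1, -0.216, 0.488, -0.12, 0, 0, 0, -1],
)

```text
time: 12.7
tool_pos: [657.1, 30.8, 54.1]
tcp_rot: [-179.9, -0.0, 90.1]
ft_force: [-0.1, -0.1, -0.2]
finger_gap: 54.2
grip_force: 33.0
```

Call:
carry_out(
  increments=[0, 0, 0.015, 0, 0, 0, -1, 0, 0, 0.03, 0, 0, 0, -1, 0, 0, 0.038, 0, 0, 0, -1, 0, 0, 0.042, 0, 0, 0, -1, 0, 0, 0.042, 0, 0, 0, -1, 0, 0, 0.042, 0, 0, 0, 1, 0, 0, 0.042, 0, 0, 0, 1, 0, 0, 0.042, 0, 0, 0, 1, 0, 0, 0.042, 0, 0, 0, 1, 0, 0, 0.042, 0, 0, 0, 1],
)

```text
time: 13.95
tool_pos: [658.6, 30.3, 39.3]
tcp_rot: [-180.0, -0.0, 90.0]
ft_force: [0.7, -0.2, 0.3]
finger_gap: 85.4
grip_force: 0.0
```

Call:
carry_out(
  increments=[0, 0, -0.12, 0, 0, 0, 1, 0, 0, -0.2, 0, 0, 0, 1, -0.11, -0.07, -0.2, 0, 0, 0, 1, -0.22, -0.14, -0.2, 0, 0, 0, 1, -0.33, -0.21, -0.2, 0, 0, 0, 1, -0.44, -0.28, -0.2, 0, 0, 0, 1, -0.55, -0.35, -0.2, 0, 0, 0, 1, -0.664, -0.423, -0.2, 0, 0, 0, 1, -0.664, -0.423, -0.1, 0, 0, 0, 1, -0.664, -0.423, -0.05, 0, 0, 0, 1],
)

```text
time: 15.2
tool_pos: [488.1, -235.8, 57.6]
tcp_rot: [-179.9, -0.1, 89.9]
ft_force: [-0.4, 0.1, -0.0]
finger_gap: 85.4
grip_force: 0.0
```

Call:
carry_out(
  increments=[0, 0, 0.08, 0, 0, 0, 1, 0, 0, 0.12, 0, 0, 0, 1, 0, 0, 0.133, 0, 0, 0, 1, 0, 0, 0.133, 0, 0, 0, -1, 0, 0, 0.133, 0, 0, 0, -1, 0, 0, 0.133, 0, 0, 0, -1, 0, 0, 0.133, 0, 0, 0, -1, 0, 0, 0.133, 0, 0, 0, -1, 0, 0, 0.133, 0, 0, 0, -1, 0, 0, 0.133, 0, 0, 0, -1],
  force=25,
)

```text
time: 16.45
tool_pos: [490.5, -235.9, 7.6]
tcp_rot: [179.9, 0.1, 90.0]
ft_force: [-0.5, 1.3, 6.6]
finger_gap: 45.0
grip_force: 25.5
```

Call:
carry_out(
  increments=[0, 0, -0.12, 0, 0, 0, -1, 0, 0, -0.22, 0, 0, 0, -1, 0.1, 0.09, -0.25, 0, 0, 0, -1, 0.2, 0.18, -0.25, 0, 0, 0, -1, 0.3, 0.27, -0.25, 0, 0, 0, -1, 0.4, 0.36, -0.25, 0, 0, 0, -1, 0.434, 0.399, -0.25, 0, 0, 0, -1, 0.434, 0.399, -0.22, 0, 0, 0, -1, 0.434, 0.399, -0.17, 0, 0, 0, -1, 0.434, 0.399, -0.12, 0, 0, 0, -1],
)

```text
time: 17.7
tool_pos: [647.6, -62.7, 51.9]
tcp_rot: [-179.9, -0.0, 89.9]
ft_force: [-0.4, 0.1, -1.1]
finger_gap: 44.8
grip_force: 26.3
```

Call:
carry_out(
  increments=[0, 0, 0.015, 0, 0, 0, -1, 0, 0, 0.03, 0, 0, 0, -1, 0, 0, 0.04, 0, 0, 0, -1, 0, 0, 0.044, 0, 0, 0, -1, 0, 0, 0.044, 0, 0, 0, -1, 0, 0, 0.044, 0, 0, 0, 1, 0, 0, 0.044, 0, 0, 0, 1, 0, 0, 0.044, 0, 0, 0, 1, 0, 0, 0.044, 0, 0, 0, 1, 0, 0, 0.044, 0, 0, 0, 1],
)

```text
time: 18.95
tool_pos: [649.0, -61.7, 36.5]
tcp_rot: [-180.0, -0.0, 90.0]
ft_force: [0.2, -0.4, 0.0]
finger_gap: 85.5
grip_force: 0.0
```

Call:
carry_out(
  increments=[0, 0, -0.13, 0, 0, 0, 1, 0, 0, -0.25, 0, 0, 0, 1, 0.12, -0.08, -0.27, 0, 0, 0, 1, 0.24, -0.16, -0.27, 0, 0, 0, 1, 0.36, -0.24, -0.27, 0, 0, 0, 1, 0.48, -0.3, -0.27, 0, 0, 0, 1, 0.6, -0.36, -0.27, 0, 0, 0, 1, 0.72, -0.42, -0.27, 0, 0, 0, 1, 0.862, -0.472, -0.2, 0, 0, 0, 1, 0.862, -0.472, -0.15, 0, 0, 0, 1],
)

```text
time: 20.2
tool_pos: [458.5, 286.4, 96.2]
tcp_rot: [180.0, -0.1, 90.3]
ft_force: [0.6, -1.4, 1.0]
finger_gap: 85.2
grip_force: 0.0
```

Call:
carry_out(
  increments=[0, 0, 0.1, 0, 0, 0, 1, 0, 0, 0.18, 0, 0, 0, 1, 0, 0, 0.22, 0, 0, 0, 1, 0, 0, 0.23, 0, 0, 0, 1, 0, 0, 0.23, 0, 0, 0, -1, 0, 0, 0.23, 0, 0, 0, -1, 0, 0, 0.23, 0, 0, 0, -1, 0, 0, 0.23, 0, 0, 0, -1, 0, 0, 0.23, 0, 0, 0, -1, 0, 0, 0.23, 0, 0, 0, -1],
  force=20,
)

```text
time: 21.45
tool_pos: [461.1, 283.5, 5.8]
tcp_rot: [179.9, -0.0, 90.0]
ft_force: [-0.9, -1.2, 6.0]
finger_gap: 34.7
grip_force: 20.0
```

Call:
carry_out(
  increments=[0, 0, 0, 0, 0, 0, -1, 0, 0, 0, 0, 0, 0, -1, 0, 0, 0, 0, 0, 0, -1, 0, 0, -0.1, 0, 0, 0, -1, 0, 0, -0.2, 0, 0, 0, -1, 0, 0, -0.3, 0, 0, 0, -1, 0, 0, -0.33, 0, 0, 0, -1, 0, 0, -0.33, 0, 0, 0, -1, 0, 0, -0.33, 0, 0, 0, -1, 0, 0, -0.33, 0, 0, 0, -1],
)

```text
time: 22.7
tool_pos: [459.1, 282.5, 134.6]
tcp_rot: [-179.8, 0.1, 90.0]
ft_force: [0.3, -0.6, -0.5]
finger_gap: 34.6
grip_force: 20.6
```

Call:
carry_out(
  increments=[-0.12, 0.05, 0, 0, 0, 0, -1, -0.24, 0.1, 0, 0, 0, 0, -1, -0.36, 0.15, 0, 0, 0, 0, -1, -0.48, 0.2, 0, 0, 0, 0, -1, -0.6, 0.25, 0, 0, 0, 0, -1, -0.72, 0.3, 0, 0, 0, 0, -1, -0.84, 0.35, 0, 0, 0, 0, -1, -0.95, 0.4, 0, 0, 0, 0, -1, -0.95, 0.4, 0, 0, 0, 0, -1, -0.95, 0.4, 0, 0, 0, 0, -1],
)

```text
time: 23.95
tool_pos: [619.5, -96.6, 135.2]
tcp_rot: [-179.9, -0.1, 90.0]
ft_force: [-0.7, 0.3, 0.0]
finger_gap: 34.4
grip_force: 20.6
```

Call:
carry_out(
  increments=[-0.08, 0.03, 0, 0, 0, 0, -1, -0.1715, 0.068, 0, 0, 0, 0, -1, -0.1715, 0.068, 0.05, 0, 0, 0, -1, -0.1715, 0.068, 0.12, 0, 0, 0, -1, -0.1715, 0.068, 0.18, 0, 0, 0, -1, -0.1715, 0.068, 0.22, 0, 0, 0, -1, -0.1715, 0.068, 0.24, 0, 0, 0, -1, -0.1715, 0.068, 0.25, 0, 0, 0, -1, -0.1715, 0.068, 0.254, 0, 0, 0, -1, -0.1715, 0.068, 0.254, 0, 0, 0, -1],
)

```text
time: 25.2
tool_pos: [647.9, -165.7, 35.6]
tcp_rot: [179.9, 0.0, 90.0]
ft_force: [-1.0, 0.1, 0.3]
finger_gap: 34.5
grip_force: 20.6
```

Call:
carry_out(
  increments=[0, 0, 0, 0, 0, 0, -1, 0, 0, 0, 0, 0, 0, 1, 0, 0, 0, 0, 0, 0, 1, 0, 0, 0, 0, 0, 0, 1, 0, 0, 0, 0, 0, 0, 1, 0, 0, 0, 0, 0, 0, 1, 0, 0, -0.1, 0, 0, 0, 1, 0, 0, -0.2, 0, 0, 0, 1, 0, 0, -0.3, 0, 0, 0, 1, 0, 0, -0.4, 0, 0, 0, 1],
)

```text
time: 26.45
tool_pos: [647.3, -165.4, 196.2]
tcp_rot: [180.0, -0.0, 90.0]
ft_force: [-0.2, -0.3, -0.0]
finger_gap: 85.3
grip_force: 0.0
```

Call:
carry_out(
  increments=[0.15, -0.1, -0.25, 0, 0, 0, 1, 0.3, -0.12, -0.25, 0, 0, 0, 1, 0.51, -0.12, -0.25, 0, 0, 0, 1, 0.51, -0.12, -0.25, 0, 0, 0, 1, 0.51, -0.12, -0.25, 0, 0, 0, 1, 0.51, -0.12, -0.25, 0, 0, 0, 1, 0.51, -0.12, -0.25, 0, 0, 0, 1, 0.51, -0.12, -0.25, 0, 0, 0, 1, 0.51, -0.12, -0.25, 0, 0, 0, 1, 0.51, -0.12, -0.25, 0, 0, 0, 1],
)

```text
time: 27.7
tool_pos: [599.5, 38.0, 294.8]
tcp_rot: [-180.0, -0.0, 90.0]
ft_force: [-0.2, 0.1, 0.3]
finger_gap: 85.3
grip_force: 0.0
```

```bash
python3 - <<'E'
from h import *
S={}
for n in ("scene","wrist"):
    c=viewer.get_calibration(n); im=viewer.snapshot(n); cv2.imwrite(f"pics/{n}9.png",im[:,:,::-1]);
    B=blobs(im,(19,90,90),(28,255,255),40)
    for k,h,x,y in ((4,50,664.5,128.7),(3,42,658.8,30.3),(2,34,649,-61.8),(1,28,647.5,-165.5)):
        P=[(plane(c,b[0],29+h/2),b[0]) for b in B]
        p=min(P,key=lambda p:np.hypot(*(p[0]-[x,y]))); print(n,k,p[1],(p[0]-[x,y]).round(1))
E
python3 -c "
import cv2,numpy as np
a=cv2.imread('pics/scene9.png')[150:280,100:370];b=cv2.imread('pics/wrist9.png')[40:330,200:400]
cv2.imwrite('pics/c9.png',np.hstack([cv2.resize(a,(500,241)).copy(),cv2.resize(b,(166,241))]))"
```

```text
scene 4 [300.4 211. ] [-23.3  10.1]
scene 3 [272.2 216.3] [-12.5  18.3]
scene 2 [241.5 218.5] [-12.7  17.1]
scene 1 [201.2 223.4] [-12.9  -1.6]
wrist 4 [303.6 101.5] [  3.4 -11.1]
wrist 3 [294.4 168.5] [ 1.7 -4.8]
wrist 2 [284.6 225.8] [ 1.2 -5.3]
wrist 1 [280.9 283.6] [  0.9 -11.3]
```

View pics/c9.png

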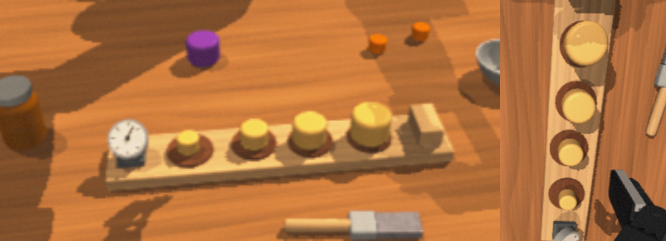

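View pics/wrist9.png

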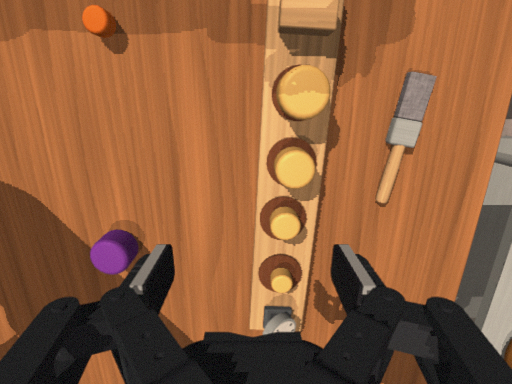

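Call:
carry_out(
  increments=[-0.75, -0.6, 0, 0, 0, 0, 1, -0.75, -0.6, 0, 0, 0, 0, 1, -0.75, -0.6, 0, 0, 0, 0, 1, -0.75, -0.6, 0, 0, 0, 0, 1, -0.75, -0.6, 0, 0, 0, 0, 1, -0.75, -0.6, 0, 0, 0, 0, 1, -0.75, -0.6, 0, 0, 0, 0, 1, -0.75, -0.6, 0, 0, 0, 0, 1, -0.75, -0.6, 0, 0, 0, 0, 1, -0.75, -0.6, 0, 0, 0, 0, 1],
)

```text
time: 29.05
tool_pos: [360.4, -260.5, 294.8]
tcp_rot: [180.0, -0.0, 90.2]
ft_force: [-0.3, 0.0, -0.2]
finger_gap: 85.4
grip_force: 0.0
```

```bash
python3 - <<'E'
from h import *
c=viewer.get_calibration("top"); im=viewer.snapshot("top"); cv2.imwrite("pics/top9.png",im[:,:,::-1])
cv2.imwrite("pics/t9c.png",cv2.resize(im[110:190,140:370,::-1],None,fx=3.4,fy=3.4,interpolation=cv2.INTER_CUBIC))
B=blobs(im,(17,90,90),(28,255,255),30)
for k,h,x,y in ((4,50,664.5,128.7),(3,42,658.8,30.3),(2,34,649,-61.8),(1,28,647.5,-165.5)):
    P=[(plane(c,b[0],29+h/2),b) for b in B]
    p=min(P,key=lambda p:np.hypot(*(p[0]-[x,y]))); print(k,p[1],(p[0]-[x,y]).round(1))
print("jar",[b[0] for b in blobs(im,(0,0,120),(180,40,255),150,800)])
E
```

```text
4 (array([197.6, 139.2]), array([185, 126,  26,  28, 563], dtype=int32)) [0.4 2.5]
3 (array([236.2, 142.4]), array([226, 129,  22,  27, 422], dtype=int32)) [ 1.8 -0.1]
2 (array([270.8, 148.6]), array([262, 140,  18,  19, 258], dtype=int32)) [-1.1  0.6]
1 (array([311., 151.]), array([304, 144,  15,  15, 162], dtype=int32)) [-1.7 -2.5]
jar [array([58.2, 22.1]), array([254.8,  24.5]), array([197.9,  33.9]), array([212.4,  87.2]), array([424.3, 188.7])]
```

View pics/t9c.png

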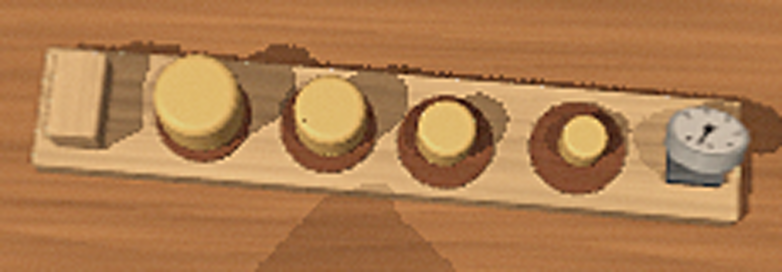

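The top view shows all four cheeses upright on their mats, in size order from the gauge. They measure within about 3 mm of centre, and the jar has not moved.

```bash
python3 -c "
from bench import order
print(order.hand_in())"
```

```text
the job is handed in; nothing more can be done
None
```

I placed all four cheeses upright on their mats, smallest beside the gauge, each measured within about 3 mm of its mat's centre; the jar was not moved, and I handed the job in at about 29 s (no verdict came back).

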